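# Pack, shut and scan a parts carton

### The job

Take the forgotten tape measure out of the open parts carton and stand it upright on the bench beside it, and pack every small printed box that stands on the bench into the carton, each upright on its floor. Then swing the flap shut and press its free edge until the tab drops behind the rolled rim and it stays fully closed by itself. Lastly hold the cordless scanner still for two seconds over the barcode label on the closed flap, nose straight down at the middle of the label, about 8 cm above it, its wide side along the label's long side, and stand it upright in its shallow tray again, leaving the paint tin and filler tub alone.

Things in the scene. Friction and masses are not known exactly. Their poses are not given: they have to be found in the camera images.
- carton: brown cardboard carton, fixed, outside 270 (own x) x 165 (own y) x 85 mm high, walls and floor 4 mm thick (inside 262 x 157 x 81 deep). Origin under its centre on the bench; z up. Its flap is hinged on the long wall at own -y; along the top of the other long wall (+y) runs the rolled rim, 12 mm thick, 8 mm into the opening. Keep goods 25 mm off it for the tab
- carton_in (a point): centre of the carton's inner floor, 4 mm above the bench; axes of the carton (x along its length, y from the hinge wall to the rim wall, z up)
- flap (a joint): angle of the carton's flap in rad: 0 closed and level, grows as it opens, 1.57 upright, 1.8 to 2.1 at the start (leaning back, away from the opening), stop at 2.2. A 266 x 163 x 4 mm cardboard panel. Its hinge rubs, so well open it stays where it is left, and is sprung: let go low without the tab caught, it rises again to about 0.7 to 1
- tab (a joint): angle of the sprung tab in rad: 0 at rest, square to the flap; negative bent in towards the hinge. 200 mm long, 20 mm deep tongue under the flap, 14 mm in from its free edge, with a 12 mm thick bead at its end. Below about 0.1 rad of the flap the bead meets the rim, bends in to about -0.15 and springs out under the rim when the flap is pressed home: about 6 N (up to 12) at the middle of its edge
- flap_hinge (a point): middle of the flap's hinge line, above the carton's -y wall, 86.5 mm above the bench; the flap turns about its x axis. Axes of the flap: x along the hinge (the carton's x), y from the hinge to the free edge, z out of the flap's outer face (up when closed)
- flap_edge (a point): middle of the flap's free edge on its outer face, 163 mm from the hinge; axes of the flap
- label (a point): centre of the white 64 x 44 mm barcode label on the flap's outer face, 70 mm along +x from the flap's middle and 75 mm from the hinge; x along the label's long side (across the bars), z out of the face
- scanner: cordless scanner, 0.2 kg, 130 mm tall, standing nose down in its tray. Origin: middle of the nose's underside (its window); z up the body, so it looks along -z. Nose 50 (x) x 38 (y) mm, 30 mm high; grip shaft 40 (x) x 32 (y) mm from there to the top. Grip it across y, about 100 mm above the nose; x is the wide side
- dock: the scanner's shallow grey tray, fixed, outside 88 (x) x 76 (y) x 14 mm high, floor 4 mm thick, inside 80 x 68 mm; origin under its centre on the bench, z up
- fuse_pack_a: small teal printed box, 51 (x) x 70 (y) x 35 mm high, 0.08 kg; origin in the middle of its underside, z up. May be absent
- fuse_pack_b: a second box just like it, 51 (x) x 70 (y) x 35 mm high; origin in the middle of its underside, z up. May be absent
- cube_box: orange printed box, 63 (x) x 62 (y) x 62 mm high, 0.2 kg; origin in the middle of its underside, z up. May be absent
- thin_box: thin beige printed box standing on edge, 31 (x) x 85 (y) x 75 mm high, 0.11 kg; origin in the middle of its underside, z up. May be absent
- tape_measure: yellow tape measure with a black round badge, 0.25 kg, standing upright in the carton at the start: 34 (x) x 84 (y) x 64 mm high, its case from -26 to +42 mm of own y; origin on its underside, z up. Grip the case across x, 8 mm along +y from the origin. Tools lie on the bench at x under 0.4, so stand it at x 0.45 to 0.61, y 0.11 to 0.29
- paint_tin: bystander: small paint tin, 68 mm across, 72 mm high; origin in the middle of its underside
- tub: bystander: white filler tub, 75 mm across, 107 mm high; origin in the middle of its underside

How it is judged:
On the way, in this order (a step that is already met when the one before it is completed fails the run):
1. every small printed box that is present stands upright on the carton's floor, and the tape measure upright on the bench outside it, all let go (x of fuse_pack_a in the frame of carton_in between -0.13 and 0.13 m and y of fuse_pack_a in the frame of carton_in between -0.075 and 0.075 m and z of each of fuse_pack_a, fuse_pack_b, cube_box, thin_box in the frame of carton_in below 0.012 m and angle between each of fuse_pack_a, fuse_pack_b, cube_box, thin_box, tape_measure's own z axis and vertical below 0.2 rad and x of fuse_pack_b in the frame of carton_in between -0.13 and 0.13 m and y of fuse_pack_b in the frame of carton_in between -0.075 and 0.075 m and x of cube_box in the frame of carton_in between -0.13 and 0.13 m and y of cube_box in the frame of carton_in between -0.075 and 0.075 m and x of thin_box in the frame of carton_in between -0.13 and 0.13 m and y of thin_box in the frame of carton_in between -0.075 and 0.075 m and contact force between the fingers and fuse_pack_a below 0.5 N and contact force between the fingers and fuse_pack_b below 0.5 N and contact force between the fingers and cube_box below 0.5 N and contact force between the fingers and thin_box below 0.5 N and (y of tape_measure in the frame of carton_in above 0.1 m or x of tape_measure in the frame of carton_in above 0.15 m or x of tape_measure in the frame of carton_in below -0.15 m) and height (world z) of tape_measure between -0.012 and 0.012 m and linear speed of tape_measure below 0.03 m/s and contact force between the fingers and tape_measure below 0.5 N), for 0.3 s.
2. the flap is closed and its tab has sprung out behind the rolled rim, with nothing holding it (value of joint flap below 0.05 rad and value of joint tab above -0.14 rad and contact force between each of the arm, the fingers and flap below 0.5 N), for 0.5 s.
3. the scanner is held steady 45 to 130 mm above the label, pointing at its middle, flap still closed (x of label in the frame of scanner between -0.018 and 0.018 m and y of label in the frame of scanner between -0.018 and 0.018 m and z of label in the frame of scanner between -0.13 and -0.045 m and angle between the z axis of scanner and the z axis of label, either way round below 0.2 rad and angle between the x axis of scanner and the x axis of label, either way round below 0.35 rad and linear speed of scanner below 0.03 m/s and value of joint flap below 0.05 rad and value of joint tab above -0.14 rad), for 1 s.
At the end, for the whole second after the job is handed in: every printed box upright (0.2 rad) on the carton floor; tape measure upright (0.2 rad) on the bench outside; flap below 0.05 rad, tab above -0.14 rad; scanner upright (0.1 rad) on its tray floor within 25 mm of the centre, at rest (x of fuse_pack_a in the frame of carton_in between -0.13 and 0.13 m and y of fuse_pack_a in the frame of carton_in between -0.075 and 0.075 m and z of each of fuse_pack_a, fuse_pack_b, cube_box, thin_box in the frame of carton_in below 0.012 m and angle between each of fuse_pack_a, fuse_pack_b, cube_box, thin_box, tape_measure's own z axis and vertical below 0.2 rad and x of fuse_pack_b in the frame of carton_in between -0.13 and 0.13 m and y of fuse_pack_b in the frame of carton_in between -0.075 and 0.075 m and x of cube_box in the frame of carton_in between -0.13 and 0.13 m and y of cube_box in the frame of carton_in between -0.075 and 0.075 m and x of thin_box in the frame of carton_in between -0.13 and 0.13 m and y of thin_box in the frame of carton_in between -0.075 and 0.075 m and (y of tape_measure in the frame of carton_in above 0.1 m or x of tape_measure in the frame of carton_in above 0.15 m or x of tape_measure in the frame of carton_in below -0.15 m) and height (world z) of tape_measure between -0.012 and 0.012 m and linear speed of each of tape_measure, scanner below 0.03 m/s and value of joint flap below 0.05 rad and value of joint tab above -0.14 rad and horizontal distance between scanner and dock below 0.025 m and angle between scanner's own z axis and vertical below 0.1 rad and z of scanner in the frame of dock between 0 and 0.009 m); the robot touches nothing.
It fails at once if the paint tin is moved more than 60 mm (distance of paint_tin from where it was at the start of the episode above 0.06 m).
It fails at once if the tub is moved more than 60 mm (distance of tub from where it was at the start of the episode above 0.06 m).
Of fuse_pack_a, fuse_pack_b, cube_box, thin_box only 2 to 3 are there at a start; the rules pass over those that are not, and their reading is None.
At some moment in a run one of fuse_pack_a, fuse_pack_b, cube_box may be knocked a few centimetres aside while the robot is not near it.
It also fails if it takes over 210 s, if anything falls off the work surface, if the arm or the gripper's body presses on something with over 40 N, if the wrist force passes 120 N, or if a joint passes its speed limit or range.

### The arm

A 6-joint arm with a two-finger parallel gripper is mounted at the origin on the work surface; the furniture and walls round the work are solid. World frame = base frame: x ahead of the robot, y to its left, z up, the work surface at z = 0. Lengths are in m, angles in rad, forces in N, time in s.
With the tool pointing down it reaches from about 0.225 to 0.875 m from the base axis. Payload 3.4 kg.
Tool frame: the origin (TCP) lies at the very end of the fingers, on their centre line; the grasp point (between the pads) lies 19 mm behind it; z points along the fingers, y is the line along which they close (so a half turn about z gives the same grasp; the last joint's range is limited). The gripper opens to 85 mm and grips with 20 to 120 N. Pads are 22 mm wide; open, the fingers measure 114 mm over their backs; the gripper's body (76 mm by 85 mm) begins 54 mm behind the grasp point. The pads swing forward as they close: fully open they stand 13 mm farther back than shut.
Start: joints at [-1.43, 0.276, 1.505, -0, 1.361, -0.121], TCP at [0.149, -0.555, 0.231] pointing down, gripper open.
Joint ranges: [-2.89, 2.89], [-0.75, 2.08], [0.22, 2.7], [-1.18, 4.32], [0.11, 2.71], [-2.7, 2.7]. Speed limits (rad/s): [2.57, 2.57, 3.14, 3.14, 3.14, 3.14].

### API

Orientations are given as a unit quaternion [w, x, y, z].
In Python, from rig import manip gives the robot as it stands. The module is installed in compiled form; this text tells all that it offers.
- The arm moves only by the tool play_rows, never from a script. Its argument "motion" is a list of rows, each a list of 5 numbers: the shift along the tool's x, y, z in units of 40 mm (1.0 is 40 mm), then the turn about the tool's z in units of 10 degrees (1.0 is 10 degrees), then the finger opening in mm, from 0 to 85.4. A call has 1 to 5 rows; each row is the pose to reach, as a shift and turn from the pose commanded when the call began, along the tool's axes at that moment; what a row does not reach only later rows make up. A row lasts 1/8 s, in which the tool goes at most 62.5 mm and 10.7 degrees, less where a joint would pass 70% of its speed; a pose out of reach is approached as far as the arm can. A call with a gripper value outside its range is refused whole. The fingers move at their own pace and stop on an object; "newtons" is the grip in N (left out, the last holds). Time passes only in rows, so rows that repeat a pose let the fingers close. It gives the time, the measured TCP pose, the force, the opening and the grip force at its end, in the units of the state.
- manip.get_state(): the state, without advancing time (a new reading comes with each control period).
- manip.get_image(name): name is "scene" or "side" or "wrist"; returns a dict with "img" (480x640x3 uint8, red, green, blue), "range_z" (480x640 float32, m along the optical axis (not along the pixel's ray), 0 where there is no reading), "fx", "fy", "cx", "cy" (pixels), "R" (3x3) and "t" (3): a world point X has camera coordinates R X + t. Camera axes: x right, y down, z forward; pixel columns grow to the right and rows downward; lengths in m; the calibration is good to about 2 mm. The wrist camera is an equidistant fisheye: a pixel r from the principal point sees the ray r / f radians off the axis. A picture is of the moment at which its call begins.
- manip.sign_off(): hands the job in; it is judged then, once.
The state is a dict: "clock": time; "qpos": joint angles; "qd": joint speeds; "effort": joint torques, N m; "position": TCP position; "ee_rot": TCP orientation; "contact_force": force on the tool from outside, world axes, zero at the start; "moment": the same for the moment, N m; "width": finger opening in m; "gripper_force": force on a finger pad.
Only numpy, scipy, OpenCV 4.12 (cv2) and the standard library are available. Lean on these libraries where they do the work, as an engineer would, in place of code of your own. Each camera call takes 0.05 s, during which the arm holds its last target. There are 200 camera calls.

## Working session

There is one attempt and no reset: what is moved stays moved. The work goes in short steps, Python scripts to look and compute and a tool call to move; the robot and the scene stay as the last step left them, time stands still between calls to the robot, and variables do not carry over. Pictures are saved under pics/ and viewed, at most 14 in all, crops included, and the job is handed in when it is done.

Besides the shell and the picture viewer there is one more tool, called after "Call:" as name(argument=value, ...) on one line, values as JSON. play_rows: Moves the arm, as the interface text tells. Its arguments: {"type":"object","properties":{"motion":{"type":"array","items":{"type":"array","items":{"type":"number"}}},"newtons":{"type":"number"}},"required":["motion"]}

```bash
mkdir -p pics; cat > h.py <<'E'
import numpy as np, cv2
from rig import manip
def grab(n,name=None):
    d=manip.get_image(n)
    if name: cv2.imwrite('pics/'+name+'.png',d['img'][:,:,::-1])
    return d
def cloud(d):
    R=np.array(d['R']);t=np.array(d['t']);z=d['range_z']
    v,u=np.mgrid[:480,:640]
    P=np.stack([(u-d['cx'])/d['fx']*z,(v-d['cy'])/d['fy']*z,z],-1)
    return (P-t)@R   # world points HxWx3
def st():
    s=manip.get_state();print({k:np.round(s[k],3).tolist() for k in ('clock','qpos','position','ee_rot','contact_force','width','gripper_force')});return s
E
python3 - <<'E'
from h import *
a=grab('scene','s0');b=grab('side','d0');
for d in(a,b):
    c=-np.array(d['R']).T@d['t'];print(c,np.array(d['R'])[2],d['fx'],(d['range_z']>0).mean())
    np.savez('pics/%s.npz'%('s0' if d is a else 'd0'),**d)
st()
E
```

```text
[-0.02045509 -0.5342264   0.58904577] [ 0.55297461  0.63770127 -0.53624264] 520.1324895653489 0.9960319010416666
[-0.14858822  0.23990093  0.91530078] [ 0.62436049 -0.13570766 -0.7692577 ] 607.8448221605141 0.9961263020833333
{'clock': 0.1, 'qpos': [-1.43, 0.277, 1.506, -0.0, 1.361, -0.121], 'position': [0.149, -0.555, 0.231], 'ee_rot': [-0.001, 0.991, 0.131, -0.0], 'contact_force': [-0.323, -0.18, 0.24], 'width': 0.085, 'gripper_force': 0.0}
```

View pics/s0.png

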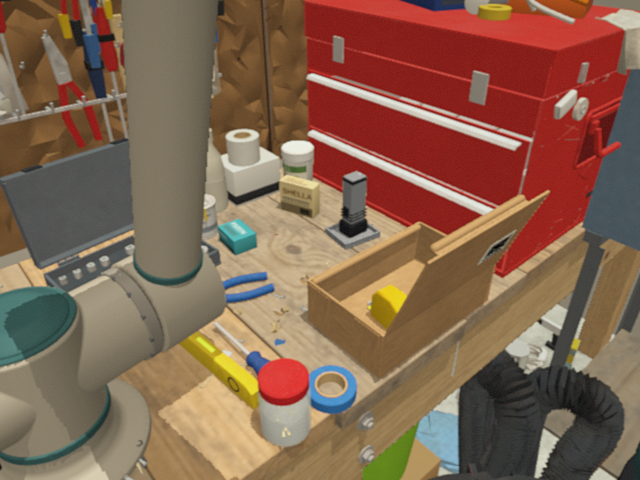

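View pics/d0.png

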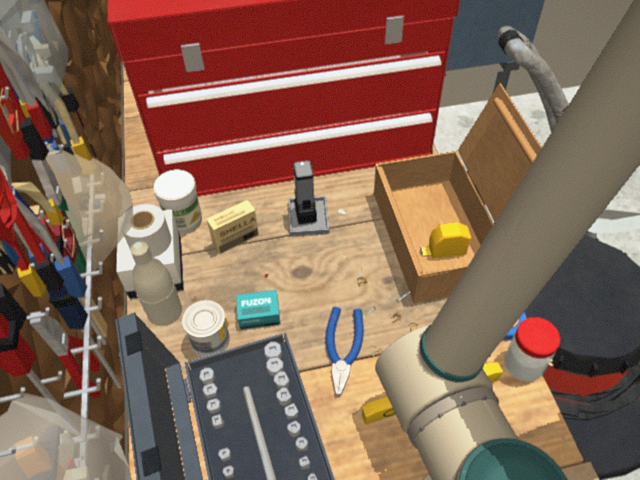

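The scene and side views show these items:

| Item | View | Pixel |
|---|---|---|
| Teal fuse pack | side | (258,308) |
| Beige thin box | side | (233,226) |
| Scanner in its tray | side | (305,200) |
| Tape measure in the carton | side | (450,240) |
| Paint tin | side | (205,325) |
| Tub | side | (177,200) |

The flap is leaning open on the right. No orange cube and no second fuse pack can be seen. Next I measure positions.

```bash
cat >> h.py <<'E'
def rect(P,lab):
    if len(P)<8: print(lab,'few',len(P));return
    r=cv2.minAreaRect(P[:,:2].astype(np.float32)*1000)
    print(lab,len(P),'c',np.round(r[0],1),'size',np.round(r[1],1),'ang',round(r[2],1),'z',np.round(np.percentile(P[:,2],[2,50,98]),3))
def objs(d):
    W=cloud(d);h=cv2.cvtColor(d['img'],cv2.COLOR_RGB2HSV).astype(int);H,S,V=h[...,0],h[...,1],h[...,2]
    x,y,z=W[...,0],W[...,1],W[...,2]
    ok=(d['range_z']>0)&(x>.2)&(x<.9)&(abs(y)<.6)&(z<.3)
    return W,H,S,V,x,y,z,ok
E
python3 - <<'E'
from h import *
for n in('s0','d0'):
    d=dict(np.load('pics/%s.npz'%n));W,H,S,V,x,y,z,ok=objs(d)
    print(n)
    def big(m):
        k,l,s,c=cv2.connectedComponentsWithStats(m.astype(np.uint8));
        return [(l==i) for i in np.argsort(-s[1:,4])[:3]+1 if s[i,4]>40]
    for nm,m in(('teal',(H>80)&(H<95)&(S>120)&(z>.03)),('beige',(H>18)&(H<32)&(S>50)&(z>.068)&(z<.085)&(y>.05)),('yellow',(H>20)&(H<30)&(S>180)&(x>.4)&(z>.02)&(y<.1)),
      ('scanTop',(z>.11)&(z<.15)&(x>.45)&(y>-.1)&(y<.12)&(S<80)),('grey',(z>.009)&(z<.02)&(S<70)&(x>.5)&(y<.15)),('hi',(z>.065)&(z<.115)&(y>.1)&(S<90)&(x>.3))):
        for q in big(m&ok): rect(W[q],nm)
    m=ok&(z>.079)&(z<.092)&(x>.35)&(y<.0)&(y>-.4)
    for q in big(m): rect(W[q],'cartop')
E
```

```text
s0
teal 255 c [418.7 237.9] size [68.4 47.3] ang 86.1 z [0.03  0.035 0.037]
beige 363 c [597.2 258.4] size [35.2 86.9] ang 20.5 z [0.068 0.075 0.077]
beige 131 c [460.4 374.5] size [12.7 45.5] ang 82.9 z [0.069 0.076 0.085]
yellow 855 c [ 476.  -121.9] size [61.9 31.8] ang 84.1 z [0.023 0.058 0.068]
scanTop 888 c [714.5  10. ] size [219.9  22.5] ang 89.6 z [0.111 0.127 0.131]
scanTop 282 c [621.2 109.3] size [20.7 37.5] ang 87.6 z [0.111 0.127 0.135]
grey 340 c [618.3 111. ] size [75.3 89.7] ang 82.4 z [0.009 0.013 0.019]
hi 1642 c [546.6 415. ] size [110.9 213.6] ang 87.4 z [0.066 0.089 0.113]
hi 780 c [695.7 388.5] size [178.5  74. ] ang 52.2 z [0.068 0.1   0.109]
hi 481 c [616.1 108.2] size [25.2 45.3] ang 48.6 z [0.066 0.09  0.114]
cartop 1655 c [ 517.6 -113.4] size [172.2 273.6] ang 89.6 z [0.079 0.084 0.091]
cartop 258 c [722.2 -48.5] size [ 7.1 96.2] ang 0.9 z [0.079 0.085 0.092]
cartop 224 c [ 816.8 -176.1] size [  4.3 164.6] ang 89.9 z [0.079 0.085 0.092]
d0
teal 688 c [419.5 244.2] size [68.6 52.6] ang 84.7 z [0.031 0.035 0.038]
beige 684 c [594.7 263. ] size [34.5 85. ] an
[... 230 characters left out ...]
ng 0.2 z [0.121 0.127 0.132]
scanTop 183 c [621.3 112.1] size [16.  42.5] ang 87.9 z [0.113 0.132 0.136]
scanTop 107 c [893.3 -26.4] size [ 12.5 145.6] ang 0.6 z [0.143 0.146 0.149]
grey 199 c [616.7 111.2] size [65.2 93.5] ang 81.9 z [0.009 0.013 0.017]
grey 70 c [ 864.8 -515. ] size [52.1 19.5] ang 74.4 z [0.009 0.014 0.02 ]
hi 3071 c [578.2 372.2] size [ 77.1 302.5] ang 79.6 z [0.067 0.098 0.113]
hi 1247 c [390.  331.8] size [67.8 67.1] ang 42.8 z [0.066 0.07  0.075]
hi 588 c [533.6 453.2] size [75.9 36.2] ang 8.5 z [0.067 0.089 0.093]
cartop 1623 c [ 516.1 -109.1] size [170.8 274.5] ang 89.5 z [0.079 0.084 0.091]
cartop 390 c [721.1 -86.6] size [ 12.6 172. ] ang 1.8 z [0.079 0.086 0.092]
```

```bash
cat >> h.py <<'E'
import math
def plan(wps,p=None,psi=None):
    """wps: (x,y,z,psi_deg,rows). prints, per call, local shift units/turn units (tool down, tool x at angle psi)"""
    s=manip.get_state()
    if p is None:
        p=np.array(s['position']);w,a,b,c=s['ee_rot'];psi=2*math.degrees(math.atan2(b,a))
        print('at',np.round(p,4),'psi',round(psi,2),'t',round(s['clock'],1))
    for w in wps:
        q=math.radians(psi);R=np.array([[math.cos(q),math.sin(q),0],[math.sin(q),-math.cos(q),0],[0,0,-1]])
        dp=(w[3]-psi+180)%360-180
        u=np.round(R.T@(np.array(w[:3])-p)/.04,2);t=round(-dp/10,2)
        print(u.tolist()+[t],'need rows',math.ceil(max(np.linalg.norm(u)*40/62.5,abs(t)*10/10.7)))
        p=p+R@u*.04;psi=psi-t*10
    print('end',np.round(p,4),round(psi,2))
E
python3 - <<'E'
from h import *
plan([(.25,-.40,.33,40),(.40,0,.33,85),(.55,.2,.25,110),(.595,.261,.15,110)])
E
```

```text
at [ 0.1488 -0.5549  0.2305] psi 15.0 t 0.1
[3.45, -3.09, -2.49, -2.5] need rows 4
[9.3, -5.25, 0.0, -4.5] need rows 7
[5.3, 3.3, 2.0, -2.5] need rows 5
[1.05, 1.58, 2.5, 0.0] need rows 3
end [0.595  0.2609 0.1501] 110.0
```

```bash
python3 - <<'E'
from h import *
plan([(.25,-.40,.33,40),(.32,-.2,.33,65),(.40,0,.33,85),(.53,.18,.25,110),(.595,.261,.13,110)])
E
```

```text
at [ 0.1488 -0.5549  0.2305] psi 15.0 t 0.1
[3.45, -3.09, -2.49, -2.5] need rows 4
[4.55, -2.7, 0.0, -2.5] need rows 4
[5.38, -0.3, 0.0, -2.0] need rows 4
[4.77, 2.84, 2.0, -2.5] need rows 4
[1.34, 2.22, 3.0, 0.0] need rows 3
end [0.595  0.2609 0.1301] 110.0
```

Call:
play_rows(motion=[[3.45,-3.09,-2.49,-2.5,85],[3.45,-3.09,-2.49,-2.5,85],[3.45,-3.09,-2.49,-2.5,85],[3.45,-3.09,-2.49,-2.5,85],[3.45,-3.09,-2.49,-2.5,85]])

```text
clock: 0.72
position: [0.2506, -0.4, 0.3315]
ee_rot: [0.001, 0.939, 0.343, -0.0]
contact_force: [-0.2, -0.1, 0.1]
width: 0.0854
gripper_force: 0.0
```

Call:
play_rows(motion=[[4.55,-2.7,0,-2.5,85],[4.55,-2.7,0,-2.5,85],[4.55,-2.7,0,-2.5,85],[4.55,-2.7,0,-2.5,85],[4.55,-2.7,0,-2.5,85]])

```text
clock: 1.35
position: [0.32, -0.2005, 0.3297]
ee_rot: [-0.001, 0.843, 0.538, -0.001]
contact_force: [-0.1, -0.5, -0.6]
width: 0.0854
gripper_force: 0.0
```

Call:
play_rows(motion=[[5.38,-0.3,0,-2,85],[5.38,-0.3,0,-2,85],[5.38,-0.3,0,-2,85],[5.38,-0.3,0,-2,85],[5.38,-0.3,0,-2,85]])

```text
clock: 1.98
position: [0.4013, -0.0011, 0.3297]
ee_rot: [-0.0, 0.737, 0.676, -0.001]
contact_force: [0.2, -0.5, -0.3]
width: 0.085
gripper_force: 0.0
```

Call:
play_rows(motion=[[4.77,2.84,2,-2.5,85],[4.77,2.84,2,-2.5,85],[4.77,2.84,2,-2.5,85],[4.77,2.84,2,-2.5,85],[4.77,2.84,2,-2.5,85]])

```text
clock: 2.6
position: [0.5318, 0.1786, 0.2475]
ee_rot: [-0.001, 0.574, 0.819, -0.002]
contact_force: [-1.0, -0.9, 0.1]
width: 0.0848
gripper_force: 0.0
```

Call:
play_rows(motion=[[1.34,2.22,3,0,85],[1.34,2.22,3,0,85],[1.34,2.22,3,0,85],[1.34,2.22,3,0,85],[1.34,2.22,3,0,85]])

```text
clock: 3.22
position: [0.5957, 0.2579, 0.1318]
ee_rot: [0.001, 0.574, 0.819, -0.0]
contact_force: [0.6, -0.2, 0.3]
width: 0.0851
gripper_force: 0.0
```

```bash
python3 - <<'E'
from h import *
d=grab('wrist','w1');print(d['fx'],d['cx'],d['cy'],-np.array(d['R']).T@d['t'],np.array(d['R']).round(2).tolist())
plan([(.595,.261,.032,110),(.595,.261,.22,110),(.53,.10,.23,95),(.60,-.125,.23,90),(.60,-.125,.04,90)])
E
```

```text
371.64829954431775 316.4731163008454 239.20132214515064 [0.57011714 0.32764716 0.27480484] [[0.94, 0.34, 0.0], [0.33, -0.9, 0.29], [0.1, -0.27, -0.96]]
at [0.5958 0.2583 0.1325] psi 109.89 t 3.3
[0.07, 0.0, 2.51, -0.01] need rows 2
[0.0, 0.0, -4.7, -0.0] need rows 4
[-3.23, -2.9, -0.25, 1.5] need rows 3
[-5.75, 1.25, 0.0, 0.5] need rows 4
[-0.0, 0.0, 4.75, -0.0] need rows 4
end [ 0.5999 -0.1249  0.0401] 89.99
```

View pics/w1.png

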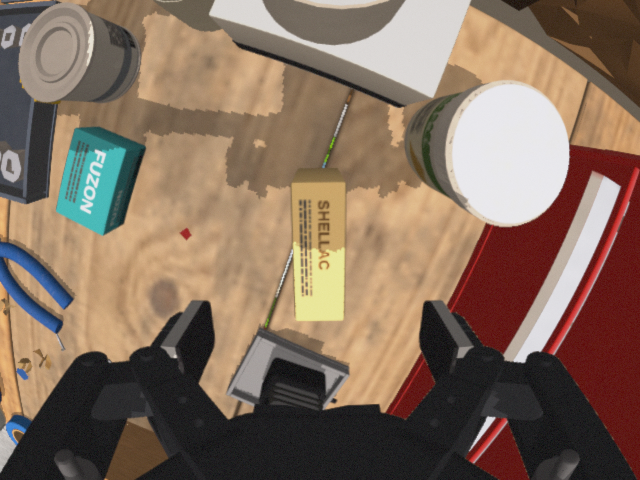

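The wrist view shows the beige box centred between the fingers at (318,245), with its sides square to them. I descend and grip.

Call:
play_rows(motion=[[0.07,0,1.3,0,85],[0.07,0,2.5,0,85],[0.07,0,2.5,0,85],[0.07,0,2.5,0,25],[0.07,0,2.5,0,25]], newtons=40)

```text
clock: 3.9
position: [0.5962, 0.2634, 0.034]
ee_rot: [0.002, 0.574, 0.819, 0.002]
contact_force: [0.1, 0.2, -0.2]
width: 0.0506
gripper_force: 0.0
```

Call:
play_rows(motion=[[0,0,0,0,20],[0,0,0,0,20],[0,0,0,0,20],[0,0,-0.5,0,20],[0,0,-1,0,20]])

```text
clock: 4.53
position: [0.5939, 0.263, 0.0714]
ee_rot: [-0.0, 0.574, 0.819, -0.0]
contact_force: [0.5, 0.4, -0.6]
width: 0.0297
gripper_force: 40.2
```

Call:
play_rows(motion=[[0,0,-1,0,20],[0,0,-2,0,20],[0,0,-3,0,20],[0,0,-3.7,0,20],[0,0,-3.7,0,20]])

```text
clock: 5.15
position: [0.5954, 0.2635, 0.2217]
ee_rot: [0.002, 0.573, 0.819, 0.002]
contact_force: [0.8, -0.8, -1.1]
width: 0.0295
gripper_force: 40.2
```

```bash
python3 - <<'E'
from h import *
st()
plan([(.53,.10,.23,95),(.60,-.125,.23,90),(.60,-.125,.04,90)])
E
```

```text
{'clock': 5.15, 'qpos': [0.31, 0.393, 1.352, -0.0, 1.391, -0.039], 'position': [0.595, 0.264, 0.222], 'ee_rot': [0.002, 0.573, 0.819, 0.002], 'contact_force': [0.757, -0.797, -1.102], 'width': 0.029, 'gripper_force': 40.229}
at [0.5954 0.2635 0.2217] psi 110.01 t 5.2
[-3.28, -2.94, -0.21, 1.5] need rows 3
[-5.76, 1.26, 0.0, 0.5] need rows 4
[0.0, -0.0, 4.75, 0.0] need rows 4
end [ 0.6002 -0.1251  0.0401] 90.01
```

Call:
play_rows(motion=[[-1,-0.9,-0.1,0.5,20],[-2.1,-1.9,-0.2,1,20],[-3.28,-2.94,-0.2,1.5,20],[-3.28,-2.94,-0.2,1.5,20]])

```text
clock: 5.65
position: [0.5255, 0.0961, 0.2253]
ee_rot: [-0.001, 0.677, 0.736, -0.002]
contact_force: [0.4, 0.8, -1.0]
width: 0.0294
gripper_force: 40.2
```

Call:
play_rows(motion=[[-1.4,0.3,0,0.2,20],[-2.8,0.6,0,0.3,20],[-4.3,0.9,0,0.5,20],[-5.76,1.26,0,0.5,20],[-5.76,1.26,0,0.5,20]])

```text
clock: 6.28
position: [0.6001, -0.1291, 0.2245]
ee_rot: [-0.0, 0.708, 0.706, -0.001]
contact_force: [-0.2, 1.1, -1.6]
width: 0.0299
gripper_force: 40.3
```

```bash
python3 - <<'E'
from h import *
grab('wrist','w2')
plan([(.60,-.125,.039,90)])
E
```

```text
at [ 0.5991 -0.1265  0.2247] psi 89.87 t 6.3
[0.04, 0.02, 4.64, -0.01] need rows 3
end [ 0.5999 -0.1249  0.0391] 89.97
```

View pics/w2.png

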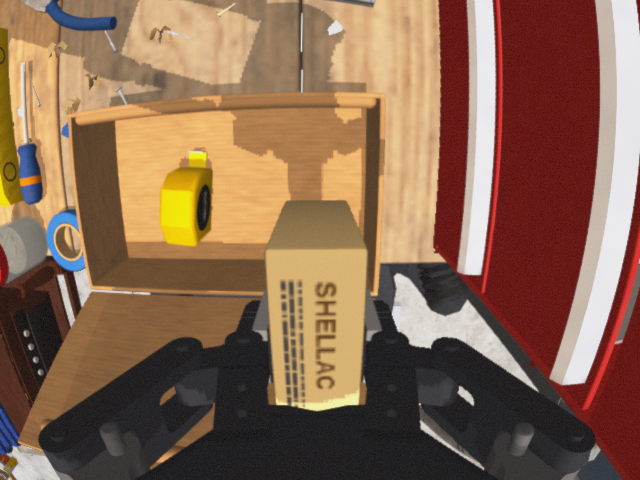

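The wrist view shows the held box over the right half of the carton. The tape measure is at (188,205) with its tongue pointing to the rim. I lower the box.

Call:
play_rows(motion=[[0.04,0.02,1.2,0,20],[0.04,0.02,2.4,0,20],[0.04,0.02,3.6,0,20],[0.04,0.02,4.2,0,20],[0.04,0.02,4.5,0,20]])

```text
clock: 6.95
position: [0.5981, -0.1215, 0.0447]
ee_rot: [-0.002, 0.706, 0.708, -0.001]
contact_force: [0.2, 0.5, -1.2]
width: 0.0294
gripper_force: 40.2
```

Call:
play_rows(motion=[[0,0,0.1,0,20],[0,0,0.13,0,20],[0,0,0.13,0,44],[0,0,0.13,0,44],[0,0,0.13,0,44]])

```text
clock: 7.58
position: [0.5999, -0.1242, 0.0423]
ee_rot: [0.001, 0.707, 0.707, 0.0]
contact_force: [-0.3, -0.2, 0.6]
width: 0.0442
gripper_force: 0.0
```

```bash
python3 - <<'E'
from h import *
st()
plan([(.60,-.125,.20,90),(.475,-.121,.16,85),(.475,-.121,.026,85)])
d=grab('side');W,H,S,V,x,y,z,ok=objs(d)
rect(W[(H>20)&(H<30)&(S>180)&(x>.4)&(z>.055)&(y<.0)&ok],'tapetop')
rect(W[(H>80)&(H<95)&(S>120)&(z>.03)&ok],'teal')
E
```

```text
{'clock': 7.575, 'qpos': [-0.318, 0.486, 1.682, -0.0, 0.972, -0.317], 'position': [0.6, -0.124, 0.042], 'ee_rot': [0.001, 0.707, 0.707, 0.0], 'contact_force': [-0.322, -0.212, 0.59], 'width': 0.044, 'gripper_force': 0.0}
at [ 0.5999 -0.1242  0.0423] psi 89.99 t 7.6
[-0.02, 0.0, -3.94, -0.0] need rows 3
[0.1, -3.12, 1.0, 0.5] need rows 3
[-0.0, -0.0, 3.35, -0.0] need rows 3
end [ 0.4751 -0.121   0.0259] 84.99
tapetop 525 c [ 476.  -122.3] size [61.8 37.2] ang 83.9 z [0.055 0.064 0.069]
teal 711 c [533.2  92.6] size [146.1 454.3] ang 26.2 z [0.031 0.035 0.065]
```

Call:
play_rows(motion=[[0,0,-1,0,44],[0,0,-2.5,0,44],[0,0,-3.94,0,60],[0,0,-3.94,0,85]])

```text
clock: 8.12
position: [0.6028, -0.1251, 0.2053]
ee_rot: [0.005, 0.707, 0.707, 0.003]
contact_force: [-0.2, -0.4, -0.5]
width: 0.076
gripper_force: 0.0
```

Call:
play_rows(motion=[[0.1,-3.12,1,0.5,85],[0.1,-3.12,1,0.5,85],[0.1,-3.12,1,0.5,85],[0.1,-3.12,1,0.5,85]])

```text
clock: 8.62
position: [0.4747, -0.1201, 0.159]
ee_rot: [0.0, 0.737, 0.675, 0.0]
contact_force: [0.2, -0.2, -0.4]
width: 0.0849
gripper_force: 0.0
```

```bash
python3 - <<'E'
from h import *
d=grab('wrist','w3');
plan([(.4755,-.121,.026,85)])
E
```

```text
at [ 0.4762 -0.1205  0.1596] psi 84.98 t 8.7
[-0.01, -0.02, 3.34, -0.0] need rows 3
end [ 0.4754 -0.1209  0.026 ] 84.98
```

View pics/w3.png

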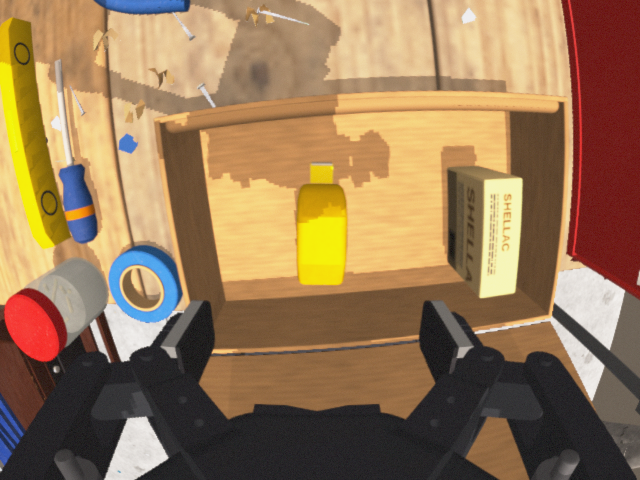

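The view shows the thin box standing upright at (485,230) and the tape measure centred and aligned at (322,235). I grip the tape measure.

Call:
play_rows(motion=[[0,0,1.4,0,85],[0,0,2.8,0,85],[0,0,3.3,0,85],[0,0,3.3,0,25],[0,0,3.3,0,25]], newtons=60)

```text
clock: 9.3
position: [0.4771, -0.1207, 0.0282]
ee_rot: [0.001, 0.737, 0.676, 0.001]
contact_force: [0.0, 0.6, 0.5]
width: 0.0508
gripper_force: 0.0
```

Call:
play_rows(motion=[[0,0,0,0,22],[0,0,0,0,22],[0,0,0,0,22],[0,0,0,0,22]])

```text
clock: 9.8
position: [0.4767, -0.1206, 0.0288]
ee_rot: [0.002, 0.737, 0.676, 0.001]
contact_force: [1.5, -0.4, 6.2]
width: 0.0336
gripper_force: 60.1
```

Call:
play_rows(motion=[[0,0,-0.5,0,22],[0,0,-1.5,0,22],[0,0,-2.5,0,22],[0,0,-3.8,0,22],[0,0,-4.2,0,22]])

```text
clock: 10.42
position: [0.4757, -0.1204, 0.1984]
ee_rot: [0.002, 0.737, 0.676, 0.001]
contact_force: [0.8, -0.1, -3.2]
width: 0.0332
gripper_force: 60.4
```

```bash
python3 - <<'E'
from h import *
st()
plan([(.49,.0,.195,85),(.53,.20,.19,90),(.53,.20,.024,90)])
d=grab('side','d1');W,H,S,V,x,y,z,ok=objs(d)
rect(W[(H>80)&(H<95)&(S>120)&(z>.03)&(z<.04)&ok&(x<.5)&(y>.15)],'teal')
rect(W[(H>80)&(H<95)&(S>120)&(z>.02)&(z<.06)&ok],'teal any')
rect(W[ok&(z>.02)&(x>.45)&(x<.6)&(y>.12)&(y<.28)],'spot')
E
```

```text
{'clock': 10.425, 'qpos': [-0.39, 0.169, 1.735, -0.0, 1.233, -0.302], 'position': [0.476, -0.12, 0.198], 'ee_rot': [0.002, 0.737, 0.676, 0.001], 'contact_force': [0.803, -0.118, -3.236], 'width': 0.033, 'gripper_force': 60.36}
at [ 0.4757 -0.1204  0.1984] psi 85.0 t 10.4
[3.03, 0.09, 0.09, 0.0] need rows 2
[5.07, 0.56, 0.12, -0.5] need rows 4
[-0.0, 0.0, 4.15, 0.0] need rows 3
end [0.5299 0.2001 0.024 ] 90.0
teal 694 c [418.8 244.4] size [68.4 51.8] ang 85.6 z [0.031 0.035 0.038]
teal any 761 c [501.8 201.4] size [ 79.2 256.4] ang 63.0 z [0.022 0.035 0.038]
spot 37 c [598.1 129.7] size [19.4  3.8] ang 88.3 z [0.021 0.03  0.087]
```

Call:
play_rows(motion=[[1.2,0,0,0,22],[2.3,0.1,0.1,0,22],[3.03,0.1,0.1,0,22],[3.03,0.1,0.1,0,22]])

```text
clock: 10.98
position: [0.488, 0.0023, 0.19]
ee_rot: [-0.001, 0.736, 0.677, -0.001]
contact_force: [-0.3, -0.4, -2.2]
width: 0.0331
gripper_force: 60.2
```

Call:
play_rows(motion=[[1.2,0.1,0,-0.1,22],[2.5,0.3,0.1,-0.3,22],[3.9,0.4,0.1,-0.4,22],[5.07,0.56,0.1,-0.5,22],[5.07,0.56,0.1,-0.5,22]])

```text
clock: 11.6
position: [0.5295, 0.2025, 0.1861]
ee_rot: [-0.0, 0.706, 0.708, -0.0]
contact_force: [-0.7, -0.1, -2.6]
width: 0.0332
gripper_force: 60.2
```

Call:
play_rows(motion=[[0,0,1.2,0,22],[0,0,2.4,0,22],[0,0,3.6,0,22],[0,0,3.9,0,22],[0,0,4.05,0,22]])

```text
clock: 12.22
position: [0.5298, 0.1995, 0.0253]
ee_rot: [0.0, 0.707, 0.707, -0.0]
contact_force: [0.4, -0.9, -2.4]
width: 0.0329
gripper_force: 60.3
```

Call:
play_rows(motion=[[0,0,0.05,0,22],[0,0,0.08,0,22],[0,0,0.08,0,50],[0,0,0.08,0,50],[0,0,0.08,0,50]])

```text
clock: 12.85
position: [0.5298, 0.2006, 0.0226]
ee_rot: [0.0, 0.707, 0.707, 0.001]
contact_force: [0.9, 1.0, 0.0]
width: 0.0501
gripper_force: 0.0
```

```bash
python3 - <<'E'
from h import *
st()
plan([(.53,.20,.16,90),(.419,.242,.12,86),(.419,.242,.012,86)])
E
```

```text
{'clock': 12.85, 'qpos': [0.239, 0.454, 1.809, -0.0, 0.876, 0.239], 'position': [0.53, 0.201, 0.023], 'ee_rot': [0.0, 0.707, 0.707, 0.001], 'contact_force': [0.88, 1.001, 0.026], 'width': 0.05, 'gripper_force': 0.0}
at [0.5298 0.2006 0.0226] psi 90.01 t 12.8
[-0.02, 0.0, -3.43, 0.0] need rows 3
[1.05, -2.77, 1.0, 0.4] need rows 3
[0.0, -0.0, 2.7, 0.0] need rows 2
end [0.419  0.2418 0.0118] 86.01
```

Call:
play_rows(motion=[[0,0,-1,0,50],[0,0,-2.4,0,50],[0,0,-3.43,0,70],[0,0,-3.43,0,85]])

```text
clock: 13.35
position: [0.5319, 0.2012, 0.1632]
ee_rot: [0.002, 0.707, 0.707, 0.004]
contact_force: [-0.3, 0.1, -1.1]
width: 0.0834
gripper_force: 0.0
```

Call:
play_rows(motion=[[1.05,-2.77,1,0.4,85],[1.05,-2.77,1,0.4,85],[1.05,-2.77,1,0.4,85],[1.05,-2.77,1,0.4,85]])

```text
clock: 13.85
position: [0.4186, 0.2426, 0.1188]
ee_rot: [0.0, 0.731, 0.682, -0.0]
contact_force: [0.5, -0.1, 0.3]
width: 0.0849
gripper_force: 0.0
```

```bash
python3 - <<'E'
from h import *
d=dict(np.load('pics/d0.npz'));W,H,S,V,x,y,z,ok=objs(d)
m=ok&(x>.28)&(x<.46)&(y>.2)&(y<.29)&(z>.008)
h,xe=np.histogram(x[m],np.arange(.28,.47,.01));print(h)
for a in xe[:-1]:
    q=m&(x>a)&(x<a+.01)
    if q.sum(): print(round(a,2),z[q].max().round(3),end='; ')
grab('wrist','w4');plan([(.419,.242,.006,86)])
E
```

```text
[312 344 324 289 330 290 401 170   0   0   0 438 221 216 206 202 103   0]
0.28 0.038; 0.29 0.035; 0.3 0.039; 0.31 0.036; 0.32 0.037; 0.33 0.037; 0.34 0.037; 0.35 0.037; 0.39 0.04; 0.4 0.039; 0.41 0.039; 0.42 0.04; 0.43 0.04; 0.44 0.038; at [0.4197 0.2426 0.1192] psi 86.01 t 13.9
[-0.02, -0.02, 2.83, 0.0] need rows 2
end [0.4188 0.2419 0.006 ] 86.01
```

View pics/w4.png

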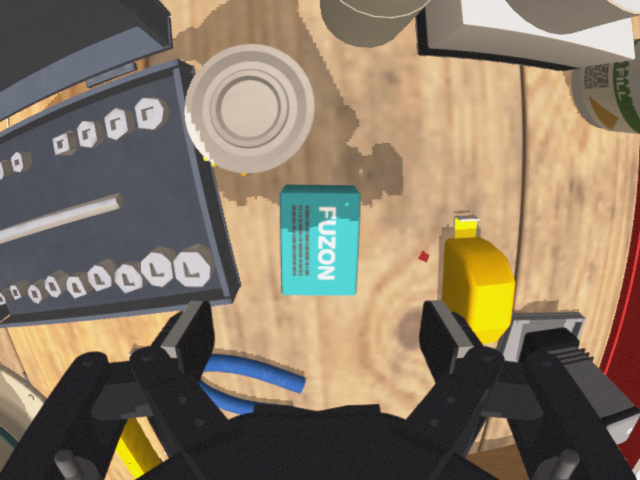

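The tape measure stands upright at (478,285). The teal box at (320,240) is square to the fingers. The socket case edge near (235,290) leaves about 35 mm, so I descend with a 70 mm opening.

Call:
play_rows(motion=[[0,0,0.5,0,70],[0,0,0.8,0,70],[0,0,1.6,0,70],[0,0,2.4,0,70],[0,0,2.8,0,70]], newtons=40)

```text
clock: 14.52
position: [0.4187, 0.2419, 0.0056]
ee_rot: [-0.0, 0.732, 0.682, -0.001]
contact_force: [-0.4, -0.3, 0.5]
width: 0.07
gripper_force: 0.0
```

Call:
play_rows(motion=[[0,0,0,0,40],[0,0,0,0,40],[0,0,0,0,40],[0,0,0,0,40],[0,0,-0.6,0,40]])

```text
clock: 15.15
position: [0.4172, 0.2419, 0.0306]
ee_rot: [-0.001, 0.731, 0.682, -0.002]
contact_force: [-0.2, 0.1, -0.7]
width: 0.0492
gripper_force: 42.2
```

Call:
play_rows(motion=[[0,0,-1,0,40],[0,0,-2.4,0,40],[0,0,-3.8,0,40],[0,0,-4.5,0,40],[0,0,-4.5,0,40]])

```text
clock: 15.78
position: [0.4198, 0.243, 0.2138]
ee_rot: [0.001, 0.731, 0.682, 0.003]
contact_force: [0.1, 0.7, -1.6]
width: 0.0491
gripper_force: 42.4
```

```bash
python3 - <<'E'
from h import *
st()
plan([(.44,.06,.21,88),(.475,-.13,.21,90),(.475,-.13,.03,90)])
E
```

```text
{'clock': 15.775, 'qpos': [0.381, 0.148, 1.72, -0.0, 1.267, 0.451], 'position': [0.42, 0.243, 0.214], 'ee_rot': [0.001, 0.731, 0.682, 0.003], 'contact_force': [0.075, 0.657, -1.602], 'width': 0.049, 'gripper_force': 42.381}
at [0.4198 0.243  0.2138] psi 86.01 t 15.8
[-4.53, 0.82, 0.1, -0.2] need rows 3
[-4.72, 1.04, -0.0, -0.2] need rows 4
[0.0, 0.0, 4.5, 0.0] need rows 3
end [ 0.4749 -0.1301  0.0298] 90.01
```

Call:
play_rows(motion=[[-1.5,0.3,0,-0.1,40],[-3,0.5,0.1,-0.2,40],[-4.5,0.8,0.1,-0.2,40],[-4.5,0.8,0.1,-0.2,40]])

```text
clock: 16.27
position: [0.4373, 0.0567, 0.2055]
ee_rot: [-0.0, 0.722, 0.692, -0.002]
contact_force: [0.3, 1.3, -1.5]
width: 0.0491
gripper_force: 42.3
```

Call:
play_rows(motion=[[-1.2,0.3,0,-0.1,40],[-2.4,0.5,0,-0.2,40],[-3.6,0.8,0,-0.2,40],[-4.6,1.04,0,-0.2,40],[-4.6,1.04,0,-0.2,40]])

```text
clock: 16.9
position: [0.4733, -0.1259, 0.2056]
ee_rot: [-0.001, 0.708, 0.706, -0.001]
contact_force: [-0.7, 0.7, -1.3]
width: 0.0492
gripper_force: 42.3
```

Call:
play_rows(motion=[[0,0,1.3,0,40],[0,0,2.6,0,40],[0,0,3.9,0,40],[0,0,4.6,0,40],[0,0,4.8,0,40]])

```text
clock: 17.52
position: [0.4708, -0.1221, 0.013]
ee_rot: [-0.003, 0.707, 0.708, -0.001]
contact_force: [1.1, -0.1, -0.8]
width: 0.0496
gripper_force: 42.3
```

```bash
python3 - <<'E'
from h import *
st();plan([(.475,-.125,.0105,90)])
E
```

```text
{'clock': 17.525, 'qpos': [-0.397, 0.38, 1.991, 0.001, 0.777, -0.399], 'position': [0.471, -0.122, 0.013], 'ee_rot': [-0.003, 0.707, 0.708, -0.001], 'contact_force': [1.139, -0.101, -0.756], 'width': 0.05, 'gripper_force': 42.25}
at [ 0.4708 -0.1221  0.013 ] psi 90.08 t 17.5
[-0.07, 0.11, 0.06, 0.01] need rows 1
end [ 0.4752 -0.1249  0.0106] 89.98
```

Release, then rise and check.

Call:
play_rows(motion=[[0,0,0.04,0,40],[0,0,0.06,0,40],[0,0,0.06,0,66],[0,0,0.06,0,66],[0,0,0.06,0,66]])

```text
clock: 18.15
position: [0.4733, -0.1249, 0.0134]
ee_rot: [0.001, 0.707, 0.707, 0.0]
contact_force: [-0.2, 0.1, -0.3]
width: 0.0662
gripper_force: 0.0
```

Call:
play_rows(motion=[[0,0,-1,0,66],[0,0,-2.5,0,66],[0,0,-4,0,66],[0,0,-5.5,0,50],[0,0,-6.5,0,30]])

```text
clock: 18.77
position: [0.4736, -0.1249, 0.2763]
ee_rot: [0.002, 0.707, 0.707, 0.001]
contact_force: [-0.2, -0.3, -0.6]
width: 0.0332
gripper_force: 0.0
```

```bash
python3 - <<'E'
from h import *
st()
d=grab('wrist','w5')
for n in('scene','side'):
    d=grab(n,'x_'+n);W,H,S,V,x,y,z,ok=objs(d)
    k=ok&(x>.34)&(x<.7)&(y<-.17)&(y>-.4)&(z>.12)&(z<.26)&(H>5)&(H<25)&(S>60)
    l,lab,s,c=cv2.connectedComponentsWithStats(k.astype(np.uint8));q=lab==1+np.argmax(s[1:,4]);P=W[q]
    c=P.mean(0);u,sv,vt=np.linalg.svd(P-c,full_matrices=False);print('flap',len(P),c.round(3),'normal',vt[2].round(3),'lo',np.percentile(P,1,axis=0).round(3),'hi',np.percentile(P,99,axis=0).round(3), 'res',(sv/np.sqrt(len(P))).round(4))
    m=ok&(x>.44)&(x<.62)&(y>.1)&(y<.3)&(H>20)&(H<30)&(S>180);rect(W[m],'tape')
    m=ok&(x>.3)&(x<.7)&(y>-.5)&(y<.3)&(H>80)&(H<95)&(S>120);rect(W[m&(z>.02)&(z<.05)],'teal')
    m=ok&(z>.081)&(z<.089)&(x>.37)&(x<.66)&(y<-.02)&(y>-.06)&(H>5)&(H<25);P=W[m];rect(P,'rim')
    pp=np.polyfit(P[:,0],P[:,1],1);print('rim slope deg',np.degrees(np.arctan(pp[0])).round(2),'ymax',np.percentile(P[:,1],[1,99]).round(4))
E
```

```text
{'clock': 18.775, 'qpos': [-0.4, 0.12, 1.597, -0.0, 1.42, -0.4], 'position': [0.474, -0.125, 0.276], 'ee_rot': [0.002, 0.707, 0.707, 0.001], 'contact_force': [-0.186, -0.331, -0.64], 'width': 0.033, 'gripper_force': 0.0}
flap 5448 [ 0.496 -0.233  0.2  ] normal [0.003 0.967 0.256] lo [ 0.384 -0.251  0.122] hi [ 0.645 -0.209  0.24 ] res [0.0735 0.0379 0.0059]
tape 858 c [528.9 200.1] size [32.4 80.9] ang 0.5 z [0.005 0.04  0.064]
teal 351 c [ 446.1 -118. ] size [43.9 69. ] ang 0.2 z [0.037 0.039 0.041]
rim 850 c [518.9 -43.1] size [ 32.5 274.7] ang 90.0 z [0.081 0.084 0.086]
rim slope deg -0.05 ymax [-0.0576 -0.0276]
flap 6083 [ 0.475 -0.223  0.185] normal [0.003 0.957 0.29 ] lo [ 0.384 -0.246  0.121] hi [ 0.595 -0.202  0.24 ] res [0.058  0.0393 0.0049]
tape 1127 c [528.4 204. ] size [73. 35.] ang 88.8 z [0.006 0.049 0.065]
teal 586 c [ 443.7 -112.4] size [69.8 50.9] ang 89.3 z [0.025 0.039 0.042]
rim 57 c [383.3 -44.6] size [28.8 11.1] ang 75.7 z [0.081 0.084 0.087]
rim slope deg 31.35 ymax [-0.0592 -0.0295]
```

View pics/w5.png

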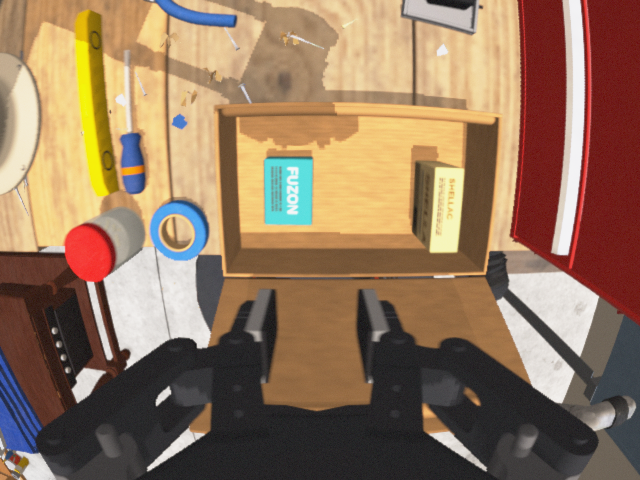

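The wrist view shows both boxes upright in the carton: teal at (288,190), which has been nudged 3 cm but is still inside, and thin at (440,205). I check the space behind the flap and for any hidden boxes.

```bash
python3 - <<'E'
from h import *
for n in('s0','d0'):
    d=dict(np.load('pics/%s.npz'%n));W=cloud(d);x,y,z=W[...,0],W[...,1],W[...,2]
    m=(d['range_z']>0)&(x>.36)&(x<.72)&(y<-.25)&(y>-.5)&(z>.1)&(z<.8);P=W[m]
    print(n,len(P), P.min(0).round(3) if len(P) else '',P.max(0).round(3) if len(P) else '')
plan([(.517,-.125,.34,90),(.517,-.30,.34,90),(.517,-.30,.205,90),(.517,-.205,.205,90),(.517,-.16,.207,90),(.517,-.125,.204,90)])
E
```

```text
s0 189 [ 0.386 -0.252  0.234] [ 0.647 -0.25   0.241]
d0 0  
at [ 0.4741 -0.1252  0.2754] psi 89.99 t 18.9
[0.0, 1.07, -1.62, -0.0] need rows 2
[-4.37, 0.0, 0.0, -0.0] need rows 3
[-0.0, 0.0, 3.38, -0.0] need rows 3
[2.37, 0.0, -0.0, -0.0] need rows 2
[1.13, 0.0, -0.05, -0.0] need rows 1
[0.87, 0.0, 0.07, -0.0] need rows 1
end [ 0.5169 -0.1252  0.2042] 89.99
```

View pics/x_side.png

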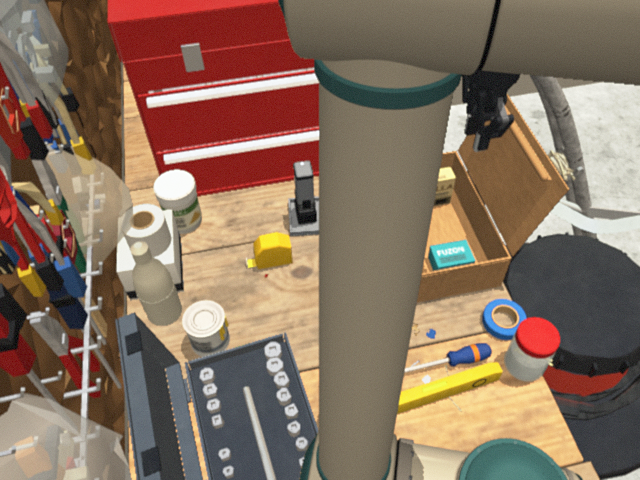

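The side view shows the tape measure upright at (273,250), both boxes in the carton and no other boxes. Now I go behind the flap with the fingers closed.

Call:
play_rows(motion=[[0,1.07,-1.62,0,0],[0,1.07,-1.62,0,0],[0,1.07,-1.62,0,0]])

```text
clock: 19.3
position: [0.5161, -0.1246, 0.3367]
ee_rot: [-0.001, 0.707, 0.707, -0.0]
contact_force: [-0.6, 0.3, -0.7]
width: 0.0001
gripper_force: 0.0
```

Call:
play_rows(motion=[[-4.4,0,0,0,0],[-4.4,0,0,0,0],[-4.4,0,0,0,0],[-4.4,0,0,0,0]])

```text
clock: 19.8
position: [0.5142, -0.3038, 0.3343]
ee_rot: [-0.002, 0.709, 0.705, -0.001]
contact_force: [-0.2, 0.9, -0.6]
width: 0.0
gripper_force: 0.0
```

Call:
play_rows(motion=[[0,0,1.5,0,0],[0,0,3,0,0],[0,0,3.4,0,0],[0,0,3.4,0,0]])

```text
clock: 20.3
position: [0.5155, -0.2998, 0.2012]
ee_rot: [-0.001, 0.707, 0.707, -0.0]
contact_force: [0.7, 0.1, 1.2]
width: 0.0001
gripper_force: 0.0
```

Call:
play_rows(motion=[[0.6,0,0,0,0],[1.2,0,0,0,0],[1.8,0,0,0,0],[2.4,0,0,0,0],[2.4,0,0,0,0]])

```text
clock: 20.92
position: [0.5179, -0.2026, 0.2073]
ee_rot: [0.004, 0.706, 0.708, 0.002]
contact_force: [-1.0, -0.0, 14.3]
width: 0.0003
gripper_force: 0.0
```

```bash
cat >> h.py <<'E'
def flap(n='scene'):
    d=grab(n);W,H,S,V,x,y,z,ok=objs(d)
    k=ok&(x>.34)&(x<.7)&(y<.02)&(y>-.4)&(z>.095)&(z<.26)&(H>5)&(H<25)&(S>60)
    l,lab,s,c=cv2.connectedComponentsWithStats(k.astype(np.uint8))
    if l<2: print('no flap pts');return
    P=W[lab==1+np.argmax(s[1:,4])];P=P[(P[:,0]>.39)&(P[:,0]<.64)]
    print('flap pts',len(P),'y',np.percentile(P[:,1],[1,99]).round(3),'z',np.percentile(P[:,2],[1,99]).round(3),'ang',np.median(np.arctan2(P[:,2]-.0865,P[:,1]+.191)).round(2))
E
python3 - <<'E'
from h import *
flap();flap('side')
plan([(.517,-.16,.207,90),(.517,-.125,.204,90),(.517,-.10,.187,90),(.517,-.08,.166,90)])
E
```

```text
flap pts 8345 y [-0.197 -0.173] z [0.097 0.25 ] ang 1.6
flap pts 5401 y [-0.191 -0.165] z [0.097 0.25 ] ang 1.53
at [ 0.5178 -0.2034  0.2065] psi 90.12 t 21.0
[1.08, -0.02, -0.01, 0.01] need rows 1
[0.88, 0.0, 0.07, 0.0] need rows 1
[0.62, 0.0, 0.43, 0.0] need rows 1
[0.5, 0.0, 0.52, 0.0] need rows 1
end [ 0.5169 -0.0802  0.1661] 90.02
```

Call:
play_rows(motion=[[0,0,-0.25,0,0],[0.5,0,-0.25,0,0],[1.08,0,-0.25,0,0],[1.5,0,-0.15,0,0],[1.96,0,-0.05,0,0]])

```text
clock: 21.65
position: [0.5156, -0.1249, 0.2032]
ee_rot: [-0.0, 0.707, 0.707, -0.0]
contact_force: [0.3, -1.3, -0.5]
width: -0.0003
gripper_force: 0.6
```

Call:
play_rows(motion=[[0.3,0,0.25,0,0],[0.62,0,0.43,0,0],[0.9,0,0.65,0,0],[1.12,0,0.95,0,0],[1.12,0,0.95,0,0]])

```text
clock: 22.28
position: [0.515, -0.0804, 0.1644]
ee_rot: [-0.001, 0.707, 0.707, -0.0]
contact_force: [-0.1, 1.0, 0.5]
width: 0.0002
gripper_force: 0.1
```

```bash
python3 - <<'E'
from h import *
flap('side');flap()
plan([(.517,-.065,.141,90),(.517,-.055,.12,90),(.517,-.045,.105,90),(.517,-.038,.096,90)])
E
```

```text
flap pts 4378 y [-0.182 -0.051] z [0.096 0.192] ang 0.59
flap pts 11109 y [-0.186 -0.058] z [0.096 0.175] ang 0.62
at [ 0.5157 -0.0814  0.1654] psi 90.0 t 22.4
[0.41, 0.03, 0.61, 0.0] need rows 1
[0.25, 0.0, 0.53, 0.0] need rows 1
[0.25, 0.0, 0.37, 0.0] need rows 1
[0.17, 0.0, 0.23, 0.0] need rows 1
end [ 0.5169 -0.0382  0.0958] 90.0
```

Call:
play_rows(motion=[[0.2,0,0.3,0,0],[0.41,0.03,0.6,0,0],[0.66,0.03,1.1,0,0],[0.9,0.03,1.5,0,0],[1,0.03,1.62,0,0]])

```text
clock: 23.0
position: [0.5173, -0.0425, 0.1005]
ee_rot: [0.001, 0.706, 0.708, -0.001]
contact_force: [-1.2, -5.3, 6.5]
width: -0.0001
gripper_force: 3.3
```

Call:
play_rows(motion=[[0.03,0,0.1,0,0],[0.03,0,0.15,0,0],[0.03,0,0.2,0,0],[0.03,0,0.25,0,0],[0.03,0,0.25,0,0]])

```text
clock: 23.62
position: [0.5168, -0.0398, 0.0906]
ee_rot: [-0.001, 0.707, 0.707, 0.0]
contact_force: [1.7, 0.7, 0.8]
width: 0.0001
gripper_force: 0.5
```

```bash
python3 - <<'E'
from h import *
st()
E
```

```text
{'clock': 23.625, 'qpos': [-0.212, 0.314, 1.835, 0.001, 0.993, -0.212], 'position': [0.517, -0.04, 0.091], 'ee_rot': [-0.001, 0.707, 0.707, 0.0], 'contact_force': [1.654, 0.692, 0.843], 'width': 0.0, 'gripper_force': 0.471}
```

Call:
play_rows(motion=[[0,0,0.04,0,0],[0,0,0.08,0,0],[0,0,0.1,0,0],[0,0,0.12,0,0],[0,0,0.12,0,0]])

```text
clock: 24.25
position: [0.517, -0.0399, 0.09]
ee_rot: [0.001, 0.707, 0.707, 0.001]
contact_force: [-6.6, 1.6, 28.6]
width: -0.0001
gripper_force: 14.0
```

Call:
play_rows(motion=[[0,0,-0.5,0,0],[0,0,-2,0,0],[0,0,-3.5,0,0],[0,0,-5,0,0],[0,0,-5,0,0]])

```text
clock: 24.88
position: [0.5191, -0.0404, 0.2909]
ee_rot: [0.004, 0.707, 0.707, 0.003]
contact_force: [0.8, -0.4, 0.4]
width: 0.0001
gripper_force: 0.0
```

```bash
python3 - <<'E'
from h import *
st()
for n in('side','scene'):
    d=grab(n,'c_'+n);W,H,S,V,x,y,z,ok=objs(d)
    m=ok&(x>.4)&(x<.64)&(y<-.04)&(y>-.19)&(z<.2)&(z>.05)&(H>5)&(H<25)
    P=W[m];A=np.c_[P[:,0],P[:,1],np.ones(len(P))];f=np.linalg.lstsq(A,P[:,2],rcond=None)[0];print(n,len(P),'plane',f.round(4),'z',np.percentile(P[:,2],[2,50,98]).round(4),'y',P[:,1].max())
    m=ok&(x>.4)&(x<.68)&(y<-.06)&(y>-.19)&(z>.08)&(z<.1)&(S<60)&(V>150)
    l,lab,s,c=cv2.connectedComponentsWithStats(m.astype(np.uint8));
    if l>1: rect(W[lab==1+np.argmax(s[1:,4])],'label')
    m=ok&(x>.5)&(x<.69)&(y>.0)&(y<.2)&(S<90)
    rect(W[m&(z>.122)&(z<.145)&(x<.68)],'scantop');rect(W[m&(z>.009)&(z<.02)],'tray')
E
```

```text
{'clock': 24.875, 'qpos': [-0.212, 0.159, 1.514, 0.0, 1.459, -0.212], 'position': [0.519, -0.04, 0.291], 'ee_rot': [0.004, 0.707, 0.707, 0.003], 'contact_force': [0.774, -0.357, 0.359], 'width': 0.0, 'gripper_force': 0.0}
side 6207 plane [-0.0004  0.0094  0.092 ] z [0.0874 0.0906 0.0938] y -0.0400508105024098
label 332 c [ 587.6 -115.9] size [46.  69.2] ang 89.6 z [0.088 0.091 0.094]
scantop 31 c [624.1 135.4] size [ 3.9 37.4] ang 83.3 z [0.127 0.131 0.134]
tray 116 c [622.8 146.1] size [17.8 93.6] ang 84.3 z [0.009 0.013 0.018]
scene 8069 plane [0.0007 0.0082 0.0917] z [0.0892 0.0911 0.093 ] y -0.04000276827953259
label 389 c [ 587.5 -116.4] size [48.4 69.6] ang 89.3 z [0.09  0.092 0.094]
scantop 245 c [621.6 115.4] size [33.5 38.8] ang 84.8 z [0.123 0.132 0.135]
tray 381 c [618.2 113.3] size [81.2 90.9] ang 81.7 z [0.009 0.013 0.019]
```

View pics/c_scene.png

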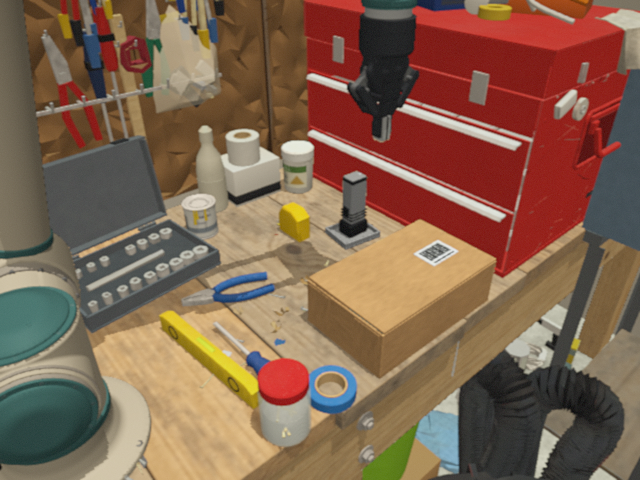

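The carton is closed flat and stays shut. The fitted slope is about 0.009 rad, and the label is at (435,253) in the scene view. Now to the scanner at (353,205).

```bash
python3 - <<'E'
from h import *
plan([(.56,.04,.29,132),(.618,.113,.25,173.5)])
E
```

```text
at [ 0.5164 -0.0399  0.2858] psi 90.0 t 25.0
[2.0, 1.09, -0.11, -4.2] need rows 4
[0.39, 2.3, 1.0, -4.15] need rows 4
end [0.6179 0.1132 0.2502] 173.5
```

Call:
play_rows(motion=[[2,1,0,-4.2,85],[2,1,0,-4.2,85],[2,1,0,-4.2,85],[2,1,0,-4.2,85],[2,1,0,-4.2,85]])

```text
clock: 25.6
position: [0.5558, 0.04, 0.2834]
ee_rot: [-0.003, 0.408, 0.913, -0.001]
contact_force: [-0.1, -0.8, 0.3]
width: 0.0851
gripper_force: 0.0
```

```bash
python3 - <<'E'
from h import *
plan([(.618,.113,.25,173.5)])
E
```

```text
at [0.5558 0.04   0.2834] psi 131.9 t 25.6
[0.32, 2.38, 0.84, -4.16] need rows 4
end [0.6181 0.1131 0.2498] 173.5
```

Call:
play_rows(motion=[[0.32,2.38,0.84,-4.16,85],[0.32,2.38,0.84,-4.16,85],[0.32,2.38,0.84,-4.16,85],[0.32,2.38,0.84,-4.16,85],[0.32,2.38,0.84,-4.16,85]])

```text
clock: 26.22
position: [0.6185, 0.1129, 0.2509]
ee_rot: [-0.002, 0.058, 0.998, -0.0]
contact_force: [0.2, -0.6, 0.5]
width: 0.085
gripper_force: 0.0
```

```bash
python3 - <<'E'
from h import *
d=grab('wrist','w6')
v,u=np.mgrid[:480,:640];a=(u-d['cx'])/d['fx'];b=(v-d['cy'])/d['fy'];r=np.hypot(a,b)+1e-9
z=d['range_z'];k=np.tan(r)/r;P=np.stack([a*k*z,b*k*z,z],-1);W=(P-np.array(d['t']))@np.array(d['R'])
m=(z>0)&(abs(W[...,0]-.62)<.05)&(abs(W[...,1]-.112)<.05)&(W[...,2]>.12)&(W[...,2]<.145)
rect(W[m],'top')
m=(z>0)&(abs(W[...,0]-.62)<.06)&(abs(W[...,1]-.112)<.06)&(W[...,2]>.008)&(W[...,2]<.02)
rect(W[m],'tray')
plan([(.62,.113,.16,173.5),(.62,.113,.085,173.5)])
E
```

```text
top 2375 c [622.6 119.7] size [33.2 41.5] ang 88.2 z [0.128 0.134 0.136]
tray 1133 c [617.2 115.7] size [75.4 88.9] ang 82.3 z [0.009 0.014 0.016]
at [0.6187 0.1128 0.2512] psi 173.33 t 26.3
[-0.03, 0.01, 2.28, -0.02] need rows 2
[-0.0, -0.0, 1.88, 0.0] need rows 2
end [0.6199 0.1131 0.0848] 173.53
```

View pics/w6.png

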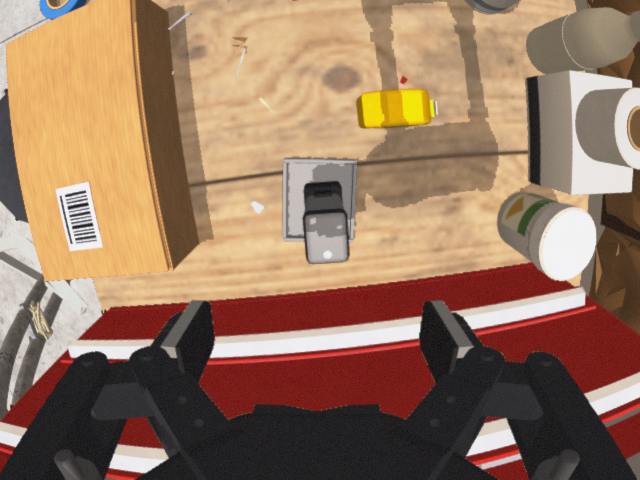

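The wrist view shows the scanner's top at (327,238), turned slightly relative to its tray at (320,200). I align to the shaft and grip.

```bash
python3 - <<'E'
from h import *
plan([(.622,.116,.16,177),(.622,.116,.086,177)])
E
```

```text
at [0.6187 0.1128 0.2512] psi 173.33 t 26.3
[-0.07, 0.09, 2.28, -0.37] need rows 2
[-0.0, -0.0, 1.85, 0.0] need rows 2
end [0.6219 0.1161 0.086 ] 177.03
```

Call:
play_rows(motion=[[-0.08,0.08,1,-0.35,85],[-0.08,0.08,2.28,-0.35,85],[-0.08,0.08,3.2,-0.35,85],[-0.08,0.08,4.12,-0.35,85],[-0.08,0.08,4.12,-0.35,85]], newtons=50)

```text
clock: 26.9
position: [0.6199, 0.1153, 0.0844]
ee_rot: [-0.004, 0.027, 1.0, -0.0]
contact_force: [-0.4, 1.2, 0.4]
width: 0.0853
gripper_force: 0.0
```

Call:
play_rows(motion=[[0,0,0,0,60],[0,0,0,0,40],[0,0,0,0,25],[0,0,0,0,25],[0,0,0,0,25]])

```text
clock: 27.52
position: [0.6239, 0.1164, 0.0894]
ee_rot: [0.002, 0.025, 1.0, 0.001]
contact_force: [-0.9, 1.7, 5.9]
width: 0.0312
gripper_force: 50.3
```

```bash
python3 - <<'E'
from h import *
st()
d=grab('scene');W,H,S,V,x,y,z,ok=objs(d)
plan([(.62,.116,.29,177)])
E
```

```text
{'clock': 27.525, 'qpos': [0.074, 0.465, 1.579, 0.001, 1.094, -1.446], 'position': [0.624, 0.116, 0.089], 'ee_rot': [0.002, 0.025, 1.0, 0.001], 'contact_force': [-0.945, 1.698, 5.907], 'width': 0.031, 'gripper_force': 50.292}
at [0.6239 0.1164 0.0894] psi 177.08 t 27.6
[0.1, -0.01, -5.02, 0.01] need rows 4
end [0.6199 0.1162 0.2902] 176.98
```

Call:
play_rows(motion=[[0,0,-0.5,0,25],[0,0,-1.5,0,25],[0,0,-2.8,0,25],[0,0,-4,0,25],[0,0,-4.5,0,25]])

```text
clock: 28.2
position: [0.6236, 0.1156, 0.271]
ee_rot: [0.002, 0.025, 1.0, -0.0]
contact_force: [-0.1, 0.0, -2.4]
width: 0.0319
gripper_force: 49.7
```

```bash
python3 - <<'E'
from h import *
plan([(.5875,-.116,.254,179.5)])
d=grab('side');W,H,S,V,x,y,z,ok=objs(d)
m=ok&(x>.57)&(x<.68)&(y>.05)&(y<.18)
rect(W[m&(z>.009)&(z<.02)&(S<70)],'tray');rect(W[m&(z>.16)&(z<.22)],'scanner low')
d=grab('scene');W,H,S,V,x,y,z,ok=objs(d)
m=ok&(x>.57)&(x<.68)&(y>.05)&(y<.18)
rect(W[m&(z>.009)&(z<.02)&(S<70)],'tray');rect(W[m&(z>.16)&(z<.22)],'scanner low')
E
```

```text
at [0.6236 0.1156 0.271 ] psi 177.09 t 28.2
[0.61, -5.83, 0.42, -0.24] need rows 4
end [ 0.5874 -0.1161  0.2542] 179.49
tray few 0
scanner low few 0
tray 339 c [619.  113.2] size [82.1 90.3] ang 82.0 z [0.009 0.013 0.016]
scanner low 510 c [615.4 105. ] size [36.  58.1] ang 44.1 z [0.19  0.206 0.219]
```

Call:
play_rows(motion=[[0.1,-1.2,0.1,0,25],[0.3,-2.4,0.2,-0.1,25],[0.4,-3.6,0.3,-0.1,25],[0.5,-4.8,0.4,-0.2,25],[0.6,-5.8,0.42,-0.24,25]])

```text
clock: 28.92
position: [0.5853, -0.1163, 0.2483]
ee_rot: [-0.002, 0.005, 1.0, 0.0]
contact_force: [0.7, 0.4, -2.0]
width: 0.0315
gripper_force: 49.9
```

Call:
play_rows(motion=[[0,0,0,0,25],[0,0,0,0,25],[0,0,0,0,25],[0,0,0,0,25],[0,0,0,0,25]])

```text
clock: 29.55
position: [0.5872, -0.114, 0.251]
ee_rot: [0.0, 0.004, 1.0, -0.0]
contact_force: [0.4, -0.2, -1.9]
width: 0.0314
gripper_force: 50.3
```

```bash
python3 - <<'E'
from h import *
plan([(.5875,-.116,.254,179.5)])
for n in('scene','side'):
    d=grab(n,'l_'+n);W,H,S,V,x,y,z,ok=objs(d)
    m=ok&(x>.5)&(x<.66)&(y>-.19)&(y<-.06)&(S<110);rect(W[m&(z>.14)&(z<.205)],n)
    m=ok&(x>.52)&(x<.655)&(y<-.06)&(y>-.19)&(z>.08)&(z<.1)&(S<60)&(V>150);rect(W[m],'label')
E
```

```text
at [ 0.5872 -0.114   0.251 ] psi 179.56 t 29.6
[-0.01, -0.05, -0.08, 0.01] need rows 1
end [ 0.5876 -0.116   0.2542] 179.46
scene 682 c [ 585.9 -116.1] size [51.6 38.6] ang 0.6 z [0.171 0.189 0.203]
label 369 c [ 587.4 -117.8] size [68.1 47.6] ang 0.0 z [0.09  0.092 0.094]
side 330 c [ 583.1 -111.1] size [38.8 49.4] ang 88.7 z [0.173 0.193 0.204]
label 294 c [ 588.5 -116.5] size [45.5 70.3] ang 89.9 z [0.088 0.091 0.094]
```

View pics/l_scene.png

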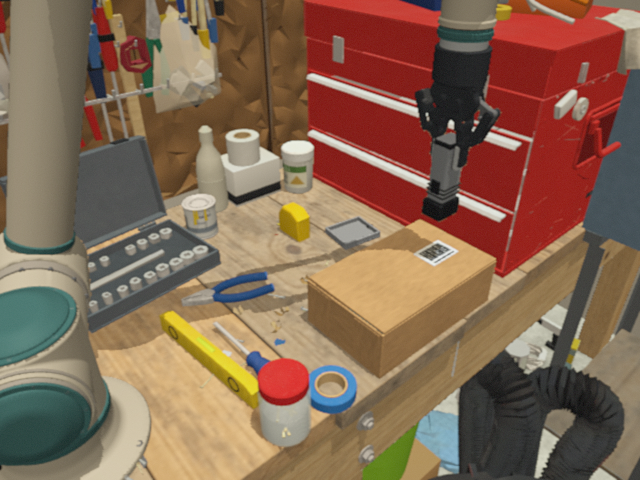

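The nose (440,207) is about 3 mm from the label's middle, roughly 80 mm above it and aligned. I hold.

Call:
play_rows(motion=[[-0.05,0,0,0,25],[-0.05,0,0,0,25],[-0.05,0,0,0,25],[-0.05,0,0,0,25],[-0.05,0,0,0,25]])

```text
clock: 30.28
position: [0.589, -0.1148, 0.2509]
ee_rot: [-0.0, 0.004, 1.0, -0.0]
contact_force: [-0.1, -0.6, -2.6]
width: 0.0317
gripper_force: 50.4
```

Call:
play_rows(motion=[[0,0,0,0,25],[0,0,0,0,25],[0,0,0,0,25],[0,0,0,0,25],[0,0,0,0,25]])

```text
clock: 30.9
position: [0.5891, -0.1147, 0.2509]
ee_rot: [0.0, 0.004, 1.0, -0.0]
contact_force: [0.3, 0.1, -2.5]
width: 0.0315
gripper_force: 50.4
```

Call:
play_rows(motion=[[0,0,0,0,25],[0,0,0,0,25],[0,0,0,0,25],[0,0,0,0,25],[0,0,0,0,25]])

```text
clock: 31.52
position: [0.5891, -0.1147, 0.2509]
ee_rot: [0.0, 0.004, 1.0, -0.0]
contact_force: [-0.8, -0.5, -1.3]
width: 0.0317
gripper_force: 50.4
```

Call:
play_rows(motion=[[0,0,0,0,25],[0,0,0,0,25],[0,0,0,0,25],[0,0,0,0,25],[0,0,0,0,25]])

```text
clock: 32.15
position: [0.5891, -0.1147, 0.2509]
ee_rot: [0.0, 0.004, 1.0, -0.0]
contact_force: [-0.1, 0.5, -2.6]
width: 0.0316
gripper_force: 50.4
```

Call:
play_rows(motion=[[0,0,0,0,25],[0,0,0,0,25],[0,0,0,0,25],[0,0,0,0,25],[0,0,0,0,25]])

```text
clock: 32.78
position: [0.5891, -0.1147, 0.2509]
ee_rot: [0.0, 0.004, 1.0, -0.0]
contact_force: [0.0, -0.2, -1.1]
width: 0.0316
gripper_force: 50.4
```

```bash
python3 - <<'E'
from h import *
plan([(.621,.114,.27,172),(.621,.114,.086,172)])
E
```

```text
at [ 0.5891 -0.1147  0.2509] psi 179.5 t 32.8
[-0.75, 5.72, -0.48, 0.75] need rows 4
[0.0, 0.0, 4.6, 0.0] need rows 3
end [0.6211 0.1138 0.0861] 172.0
```

Call:
play_rows(motion=[[-0.15,1.2,-0.3,0.1,25],[-0.3,2.4,-0.48,0.3,25],[-0.5,3.6,-0.48,0.5,25],[-0.6,4.8,-0.48,0.65,25],[-0.75,5.72,-0.48,0.75,25]])

```text
clock: 33.4
position: [0.621, 0.1159, 0.2702]
ee_rot: [0.0, 0.07, 0.998, 0.0]
contact_force: [-0.0, -1.2, -2.1]
width: 0.0312
gripper_force: 50.7
```

Call:
play_rows(motion=[[0,0,0,0,25],[0,0,1.2,0,25],[0,0,2.2,0,25],[0,0,3.2,0,25],[0,0,3.2,0,25]])

```text
clock: 34.02
position: [0.6183, 0.1125, 0.1388]
ee_rot: [-0.004, 0.07, 0.998, -0.001]
contact_force: [-0.5, -0.5, -2.6]
width: 0.0311
gripper_force: 50.7
```

```bash
python3 - <<'E'
from h import *
plan([(.621,.114,.086,172)])
d=grab('scene','p_scene');W,H,S,V,x,y,z,ok=objs(d)
m=ok&(x>.57)&(x<.68)&(y>.05)&(y<.18)&(S<90)
rect(W[m&(z>.009)&(z<.02)],'tray');rect(W[m&(z>.05)&(z<.10)],'scanner')
E
```

```text
at [0.6183 0.1125 0.1388] psi 171.96 t 34.0
[-0.06, 0.05, 1.32, -0.0] need rows 1
end [0.6209 0.1142 0.086 ] 171.96
tray 345 c [618.7 113. ] size [80.7 90.1] ang 82.5 z [0.009 0.013 0.016]
scanner 499 c [607.4 102.7] size [34.  58.7] ang 40.4 z [0.058 0.078 0.099]
```

Call:
play_rows(motion=[[0,0,0.5,0,25],[0,0,0.9,0,25],[0,0,1.2,0,25],[0,0,1.3,0,25],[0,0,1.32,0,25]])

```text
clock: 34.7
position: [0.6215, 0.1138, 0.0896]
ee_rot: [0.0, 0.07, 0.998, -0.0]
contact_force: [0.4, 0.2, -1.1]
width: 0.0316
gripper_force: 50.7
```

```bash
python3 - <<'E'
from h import *
st()
E
```

```text
{'clock': 34.7, 'qpos': [0.071, 0.462, 1.584, -0.0, 1.095, -1.36], 'position': [0.621, 0.114, 0.09], 'ee_rot': [0.0, 0.07, 0.998, -0.0], 'contact_force': [0.358, 0.159, -1.141], 'width': 0.032, 'gripper_force': 50.718}
```

Lower in small steps until it touches.

Call:
play_rows(motion=[[0,0,0.03,0,25],[0,0,0.06,0,25],[0,0,0.06,0,25]])

```text
clock: 35.08
position: [0.6215, 0.1139, 0.0894]
ee_rot: [0.001, 0.07, 0.998, 0.0]
contact_force: [-2.8, 0.9, 8.1]
width: 0.0316
gripper_force: 51.8
```

```bash
python3 - <<'E'
from h import *
st()
for n in('scene','side'):
    d=grab(n);W,H,S,V,x,y,z,ok=objs(d)
    m=ok&(x>.575)&(x<.665)&(y>.06)&(y<.17)&(S<90)&(z>.005)&(z<.03);print(np.histogram(z[m],np.arange(.005,.031,.003))[0])
E
```

```text
{'clock': 35.075, 'qpos': [0.071, 0.462, 1.585, -0.0, 1.093, -1.36], 'position': [0.622, 0.114, 0.089], 'ee_rot': [0.001, 0.07, 0.998, 0.0], 'contact_force': [-2.8, 0.939, 8.065], 'width': 0.032, 'gripper_force': 51.79}
[120 119 150  80  34  41  29  34]
[0 0 0 0 0 0 0 0]
```

It has landed, at the same height as when it was picked up and with 8 N upward. I open and rise.

Call:
play_rows(motion=[[0,0,0,0,45],[0,0,0,0,60],[0,0,0,0,70],[0,0,0,0,85],[0,0,0,0,85]])

```text
clock: 35.8
position: [0.6211, 0.1138, 0.0867]
ee_rot: [-0.0, 0.07, 0.998, -0.0]
contact_force: [0.7, 0.5, -0.7]
width: 0.0852
gripper_force: 0.0
```

Call:
play_rows(motion=[[0,0,-0.7,0,85],[0,0,-1.8,0,85],[0,0,-3.2,0,85],[0,0,-4.6,0,85],[0,0,-5.5,0,85]])

```text
clock: 36.42
position: [0.6217, 0.1139, 0.3103]
ee_rot: [0.002, 0.07, 0.998, 0.0]
contact_force: [-0.3, 0.2, -0.0]
width: 0.0851
gripper_force: 0.0
```

Call:
play_rows(motion=[[0,0,0,0,85],[0,0,0,0,85],[0,0,0,0,85],[0,0,0,0,85]])

```text
clock: 36.92
position: [0.6206, 0.1138, 0.3053]
ee_rot: [-0.001, 0.07, 0.998, -0.0]
contact_force: [0.1, -0.2, -0.0]
width: 0.0847
gripper_force: 0.0
```

```bash
python3 - <<'E'
from h import *
st();d=grab('scene','fin');W,H,S,V,x,y,z,ok=objs(d)
m=ok&(x>.57)&(x<.68)&(y>.05)&(y<.18)&(S<90)
rect(W[m&(z>.009)&(z<.02)],'tray');rect(W[m&(z>.122)&(z<.145)],'top')
m=ok&(x>.4)&(x<.64)&(y<-.04)&(y>-.19)&(z<.2)&(z>.05)&(H>5)&(H<25)
P=W[m];f=np.linalg.lstsq(np.c_[P[:,:2],np.ones(len(P))],P[:,2],rcond=None)[0];print(f.round(4))
m=ok&(x>.44)&(x<.62)&(y>.1)&(y<.3)&(H>20)&(H<30)&(S>180);rect(W[m],'tape')
E
```

```text
{'clock': 36.925, 'qpos': [0.071, 0.335, 1.238, -0.0, 1.571, -1.36], 'position': [0.621, 0.114, 0.305], 'ee_rot': [-0.001, 0.07, 0.998, -0.0], 'contact_force': [0.09, -0.179, -0.01], 'width': 0.085, 'gripper_force': 0.0}
tray 373 c [618.5 112.1] size [78.1 91.7] ang 82.9 z [0.009 0.013 0.02 ]
top 247 c [620.8 110.7] size [32.9 41.3] ang 85.6 z [0.122 0.132 0.135]
[0.0006 0.008  0.0917]
tape 884 c [528.8 201.8] size [33.2 84.1] ang 2.2 z [0.005 0.041 0.064]
```

View pics/fin.png

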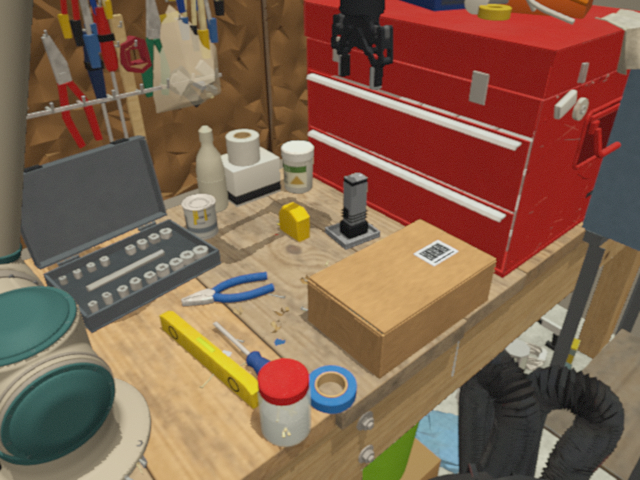

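The final view shows the scanner upright in its tray (353,205), the carton closed and the tape measure upright (295,220), with the arm clear of everything. I hand in the job.

```bash
python3 -c "
from rig import manip;print(manip.sign_off())"
```

```text
the job is handed in; nothing more can be done
None
```

I handed in the job at about 37 s on the robot's clock; the hand-in reported no verdict. By camera, the only two boxes present (teal and thin beige) were upright in the carton before the flap closed. At the end the flap was shut, the tape measure stood on the bench and the scanner was back in its tray after about 3 s over the label; the tin and tub were left alone.

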